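# Turn the sample carousel to bring the red-lidded jar to the arrow

## Robot

A 7-joint arm with a two-finger parallel gripper is mounted at the origin on the work surface. World frame = base frame: x ahead of the robot, y to its left, z up, the work surface at z = 0. Lengths are in m, angles in rad, forces in N, time in s.
With the tool pointing down it reaches from about 0.4 to 0.85 m from the base axis. Payload 10.4 kg.
Tool frame: the origin (TCP) lies at the very end of the fingers, on their centre line; the grasp point (between the pads) lies 19 mm behind it; z points along the fingers, y is the line along which they close (so a half turn about z gives the same grasp; the last joint's range is limited). The gripper opens to 87 mm and grips with 3 to 60 N. Pads are 19 mm wide; open, the fingers measure 117 mm over their backs; the gripper's body (75 mm by 190 mm) begins 51 mm behind the grasp point.
Start: joints at [-1.331, 0.332, -0.065, 1.46, 0.022, 1.35, -0.088], TCP at [0.162, 0.604, 0.223] pointing down, gripper open.
Joint ranges: [-2.6, 2.6], [-0.5, 2.12], [-1.47, 1.34], [0.16, 2.42], [-1.27, 4.41], [0.06, 2.06], [-2.6, 2.6]. Speed limits (rad/s): [2.22, 2.22, 2.79, 2.79, 3.14, 3.14, 3.14].

## Interface

Orientations are given as a unit quaternion [x, y, z, w].
In Python, from bench import read_state, cams, workorder gives the robot as it stands.
- The arm moves only by the shell command python3 -m crank 'ROWS' [FORCE]. ROWS is text: rows parted by semicolons, each of 5 numbers parted by spaces: the shift along the tool's x, y, z scaled (see below), then the turn about the tool's z scaled (see below), then the opening, from -1 (shut) to 1 (fully open). In form: dx dy dz yaw jaw; .... A call has 1 to 10 rows; each row shifts and turns the commanded pose from where the row before left it, along the tool's axes as they then stand; what a row does not reach is not made up. The controller multiplies each number of a shift by 200 mm and each number of a turn by 90 degrees. A row lasts 1/10 s, in which the tool goes at most 50 mm and 8.59 degrees, less where a joint would pass 70% of its speed; a pose out of reach is approached as far as the arm can. A call with a number of a shift or a turn outside -1 to 1 is refused whole. A call with a gripper value outside its range is refused whole. The fingers move at their own pace and stop on an object; FORCE is the grip in N (left out, the last holds). Time passes only in rows, so rows that do not move let the fingers close. It gives the time, the measured TCP pose, the force, the opening and the grip force at its end, in the units of the state.
- read_state(): the state, without advancing time (a new reading comes with each control period).
- cams.camera(name): name is "scene" or "side" or "wrist"; returns a dict with "img" (480x640x3 uint8, blue, green, red), "K" (3x3 intrinsics, pixels), "xyz" and "attitude" of the camera in the world; the wrist camera has in their place "mount" (4x4, takes a point from camera to tool coordinates, whose origin is the TCP and whose axes are the flange's). Camera axes: x right, y down, z forward; pixel columns grow to the right and rows downward; lengths in m; the calibration is good to about 2 mm. A picture is of the moment at which its call begins: read the wrist's pose just before it. There is no depth.
- workorder.close_job(): hands the job in; it is judged then, once.
The state is a dict: "time": time; "joint_positions": joint angles; "joint_vel": joint speeds; "joint_torque": joint torques, N m; "ee_pos": TCP position; "eef_rot": TCP orientation; "ft_force": force on the tool from outside, world axes, zero at the start; "torque": the same for the moment, N m; "width": finger opening in m; "grip_force": force on a finger pad.
Only numpy, scipy, OpenCV 4.12 (cv2) and the standard library are available. Lean on these libraries where they do the work, as an engineer would, in place of code of your own. Each camera call takes 0.05 s, during which the arm holds its last target. There are 200 camera calls.

## Task

With one fingertip, push on the blue spokes of the jar carousel to turn it until the jar with the red lid stands squarely at the yellow arrow, then move the hand clear. Turn it by the spokes only: do not touch the small jars or the centre knob, nor push on the white plate, leave every jar standing in its place, and do not disturb the other things on the desk.

Things in the scene. Friction and masses are not known exactly. Their poses are not given: they have to be found in the camera images.
- stand: the carousel's fixed black round foot, 150 mm diameter. Origin: on the turntable's vertical axis, at desk level. A flat black tongue, 62 mm wide, 7 mm high, runs out along the stand's -x to 218 mm from the axis; its yellow arrow points inward to the axis. Above the foot turns a white plate, 176 mm diameter, top at z = 36 mm, with four jars 90 degrees apart, their tops 92 mm above the desk
- turntable (a joint): angle of the turntable on the stand, positive anticlockwise seen from above, 0 at the start; no end stops, it turns freely either way with light bearing friction (about 1 N to push at a spoke's end) and stays where it is left without coasting
- spoke_1 (a point): push point of one of the four blue spokes, on its centre line, 113 mm from the axis, 50 mm above the desk. The spokes are 90 degrees apart on the turntable, each midway between two jars: level round bars of 12 mm diameter, reaching 140 mm from the axis, an 18 mm black ball at each end. Push them between the plate's edge (88 mm from the axis) and the ball (131 mm)
- spoke_2 (a point): push point of another blue spoke, like spoke_1, 90 degrees anticlockwise from it seen from above
- spoke_3 (a point): push point of another blue spoke, like spoke_1, 180 degrees anticlockwise from it seen from above
- spoke_4 (a point): push point of another blue spoke, like spoke_1, 270 degrees anticlockwise from it seen from above
- centre_knob (a point): steel post of 20 mm diameter with a black ball on the turntable's axis, top 99 mm above the desk; not to be touched. This point: the ball's centre, on the axis, 86 mm above the desk
- arrow_spot (a point): the place at the arrow where the red-lidded jar must come to stand: on the plate's top, 55 mm from the axis in the arrow's direction
- jar_red: a herb jar with a red lid, amber glass with a paper label: 42 mm diameter, 56 mm tall, loose, standing between short steel pins on the turntable, its centre 55 mm from the turntable's axis. Origin: centre of its underside
- jar_white: a herb jar with a white lid, amber glass with a paper label: 42 mm diameter, 56 mm tall, loose, standing between short steel pins on the turntable, its centre 55 mm from the turntable's axis. Origin: centre of its underside
- jar_blue: a herb jar with a blue lid, amber glass with a paper label: 42 mm diameter, 56 mm tall, loose, standing between short steel pins on the turntable, its centre 55 mm from the turntable's axis. Origin: centre of its underside
- jar_green: a herb jar with a green lid, amber glass with a paper label: 42 mm diameter, 56 mm tall, loose, standing between short steel pins on the turntable, its centre 55 mm from the turntable's axis. Origin: centre of its underside
- herb_jar: big amber jar with a red lid, 90 mm diameter, 150 mm tall, loose on the desk away from the carousel; bystander. Origin: centre of its underside
- paper_roll: white paper roll standing up, 110 mm diameter, 110 mm tall; bystander. Origin: centre of its underside
- tape_roll: yellow roll of tape lying flat, 100 mm diameter, 48 mm high; bystander. Origin: centre of its underside
- mug: blue mug, 76 mm diameter, 90 mm tall; bystander. Origin: centre of its underside
- calculator: black calculator lying flat, 150 x 90 x 16 mm; bystander. Origin: centre of its underside
- scoop: aluminium scoop, 40 mm cup with a handle to 104 mm along its -x, 38 mm high; bystander. Origin: centre of the cup's underside

How it is judged:
On the way, in this order (a step that is already met when the one before it is completed fails the run):
1. a finger pushes on a spoke (turntable_c0 to c7 are the four bars and their end balls) ((contact force between the fingers and turntable_c0 above 0.3 N or contact force between the fingers and turntable_c1 above 0.3 N or contact force between the fingers and turntable_c2 above 0.3 N or contact force between the fingers and turntable_c3 above 0.3 N or contact force between the fingers and turntable_c4 above 0.3 N or contact force between the fingers and turntable_c5 above 0.3 N or contact force between the fingers and turntable_c6 above 0.3 N or contact force between the fingers and turntable_c7 above 0.3 N)), for 0.1 s.
2. the red-lidded jar is at the arrow (horizontal distance between jar_red and arrow_spot below 0.009 m), for 0.2 s.
At the end, for the whole second after the job is handed in: The red-lidded jar's centre is within 9 mm of the spot at the arrow, the turntable is at rest, and all four jars stand upright (within 0.12 rad) on the plate (horizontal distance between jar_red and arrow_spot below 0.009 m and velocity of joint turntable between -0.03 and 0.03 rad/s and height (world z) of jar_red between 0.031 and 0.041 m and angle between each of jar_red, jar_white, jar_blue, jar_green's own z axis and vertical below 0.12 rad and height (world z) of jar_white between 0.031 and 0.041 m and height (world z) of jar_blue between 0.031 and 0.041 m and height (world z) of jar_green between 0.031 and 0.041 m); the robot touches nothing.
It fails at once if a small jar is touched by the robot (contact force between any of the fingers, the arm and jar_red above 0.5 N or contact force between any of the fingers, the arm and jar_white above 0.5 N or contact force between any of the fingers, the arm and jar_blue above 0.5 N or contact force between any of the fingers, the arm and jar_green above 0.5 N).
It fails at once if the centre knob (turntable_c8, c9) is touched by the robot (contact force between any of the fingers, the arm and turntable_c8 above 0.5 N or contact force between any of the fingers, the arm and turntable_c9 above 0.5 N).
It fails at once if a finger pushes on the white plate (turntable_c10) (contact force between the fingers and turntable_c10 above 1.5 N).
It fails at once if a small jar is lifted or tipped out of its place (height (world z) of any of jar_red, jar_white, jar_blue, jar_green above 0.046 m or height (world z) of any of jar_red, jar_white, jar_blue, jar_green below 0.026 m or angle between any of jar_red, jar_white, jar_blue, jar_green's own z axis and vertical above 0.3 rad).
It fails at once if another thing on the desk is moved by more than 20 mm (distance of any of herb_jar, paper_roll, tape_roll, mug, calculator, scoop from where it was at the start of the episode above 0.02 m).
It also fails if it takes over 54 s, if anything falls off the work surface, if the arm or the gripper's body presses on something with over 40 N, if the wrist force passes 120 N, or if a joint passes its speed limit or range.

## Working session

There is one attempt and no reset: what is moved stays moved. The work goes in short steps, Python scripts to look and compute and a shell command to move; the robot and the scene stay as the last step left them, time stands still between calls to the robot, and variables do not carry over. Pictures are saved under pics/ and viewed, at most 10 in all, crops included, and the job is handed in when it is done.

```bash
mkdir -p pics; ls; python3 - <<'E'
from bench import read_state,cams
import cv2,numpy as np,pickle
np.set_printoptions(precision=4,suppress=True)
s=read_state();print(s)
d={}
for n in("scene","side"):
    c=cams.camera(n);d[n]=c;cv2.imwrite(f"pics/{n}0.png",c["img"])
    print(n,c["K"],c["xyz"],c["attitude"])
pickle.dump(d,open("c0.pkl","wb"))
E
```

```text
pics
{'time': 0.0, 'joint_positions': array([-1.3306,  0.3329, -0.0647,  1.4609,  0.0216,  1.3499, -0.0885]), 'joint_vel': array([-0.0015, -0.0003,  0.0012, -0.001 ,  0.0008,  0.0005,  0.0012]), 'joint_torque': array([ -0.0004, -62.3271,   0.0245, -38.9876,  -0.0613,   0.0399,
         0.0001]), 'ee_pos': array([0.1623, 0.6032, 0.2218]), 'eef_rot': array([ 0.131 ,  0.9914, -0.0007, -0.0001]), 'ft_force': array([-0.6231, -0.2268,  0.1708]), 'torque': array([-0.0245, -0.0137, -0.0267]), 'grip_force': 0.0, 'width': 0.08712201083238552}
scene [[564.868    0.     323.2143]
 [  0.     564.868  237.5096]
 [  0.       0.       1.    ]] [1.0347 0.7227 0.9722] [ 0.2729  0.8797 -0.3739 -0.109 ]
side [[572.3103   0.     316.4091]
 [  0.     572.3103 239.7459]
 [  0.       0.       1.    ]] [-0.2537 -1.046   0.9232] [ 0.8252 -0.2939  0.152  -0.4578]
```

View pics/scene0.png

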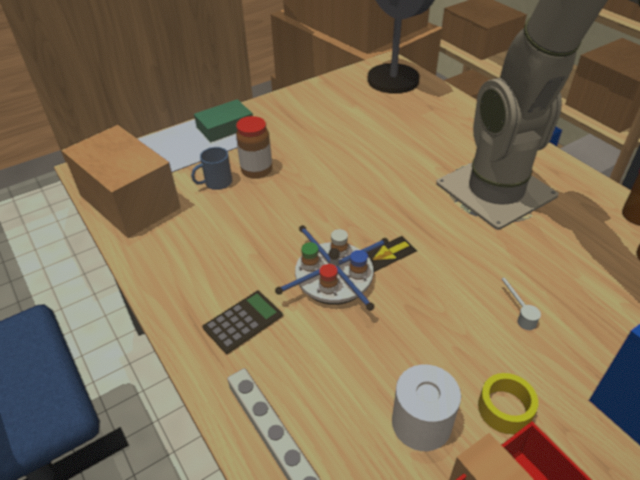

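View pics/side0.png

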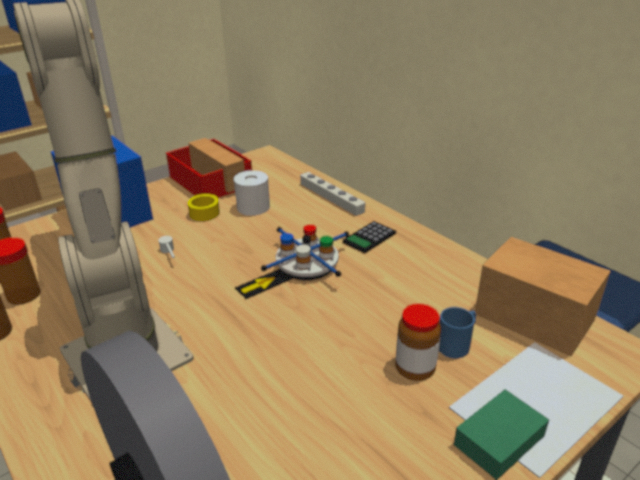

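Both views show the carousel, at about (335,270) in scene and (307,255) in side. The arrow lies at (395,250) and (258,284), on the robot's side of the axis. The red lid at (328,275) and (310,231) is on the far side. Next I'll measure lids, arrow and spokes.

```bash
cat > h.py <<'E'
import numpy as np,cv2
from scipy.spatial.transform import Rotation as R
np.set_printoptions(precision=4,suppress=True)
BOX={"scene":(265,215,425,320),"side":(228,215,360,305)}
# OpenCV hue ranges, min sat, min val
COL={"red":((172,8),150,60),"green":((50,80),90,40),"yellow":((22,32),190,120),"blue":((105,122),150,60)}
def mask(img,col,box):
    (a,b),s,v=COL[col];h=cv2.cvtColor(img,cv2.COLOR_BGR2HSV).astype(int)
    hh=h[...,0];m=((hh>=a)|(hh<=b)) if a>b else ((hh>=a)&(hh<=b))
    m&=(h[...,1]>=s)&(h[...,2]>=v)
    o=np.zeros(m.shape,np.uint8);x0,y0,x1,y1=box;o[y0:y1,x0:x1]=m[y0:y1,x0:x1];return o
def blobs(m,amin=12):
    n,l,st,c=cv2.connectedComponentsWithStats(m)
    return sorted([(int(st[i,4]),c[i]) for i in range(1,n) if st[i,4]>=amin],key=lambda t:-t[0])
def ray(c,uv):
    d=np.linalg.solve(c["K"],[uv[0],uv[1],1.]);d=R.from_quat(c["attitude"]).apply(d);return np.array(c["xyz"]),d/np.linalg.norm(d)
def onz(c,uv,z):
    o,d=ray(c,uv);return o+d*(z-o[2])/d[2]
def tri(c1,u1,c2,u2):
    (o1,d1),(o2,d2)=ray(c1,u1),ray(c2,u2)
    t=np.linalg.lstsq(np.c_[d1,-d2],o2-o1,rcond=None)[0];p,q=o1+t[0]*d1,o2+t[1]*d2
    return (p+q)/2,np.linalg.norm(p-q)
E
python3 - <<'E'
from h import *;import pickle
d=pickle.load(open("c0.pkl","rb"))
for n in d:
    for k in COL:
        b=blobs(mask(d[n]["img"],k,BOX[n]));print(n,k,[(a,c.round(1)) for a,c in b[:5]])
out=[cv2.resize(d[n]["img"][b[1]:b[3],b[0]:b[2]],None,fx=4.5,fy=4.5,interpolation=cv2.INTER_CUBIC)[:,:600] for n,b in (("scene",(265,215,425,315)),)]
cv2.imwrite("pics/cropA.png",cv2.resize(d["scene"]["img"][215:320,265:425],None,fx=5,fy=5,interpolation=cv2.INTER_CUBIC))
cv2.imwrite("pics/cropB.png",cv2.resize(d["side"]["img"][215:305,228:360],None,fx=6,fy=6,interpolation=cv2.INTER_CUBIC))
E
```

```text
scene red [(226, array([327.9, 271.9]))]
scene green [(158, array([309.6, 248.6])), (96, array([268.3, 310.6]))]
scene yellow []
scene blue [(62, array([358.3, 256.2]))]
side red [(117, array([309.4, 229.7]))]
side green [(110, array([325.9, 241. ])), (92, array([354.2, 239.2]))]
side yellow [(201, array([257.9, 284. ]))]
side blue [(95, array([286.6, 238.2])), (18, array([320.3, 260.1])), (15, array([287.5, 257.8]))]
```

View pics/cropA.png

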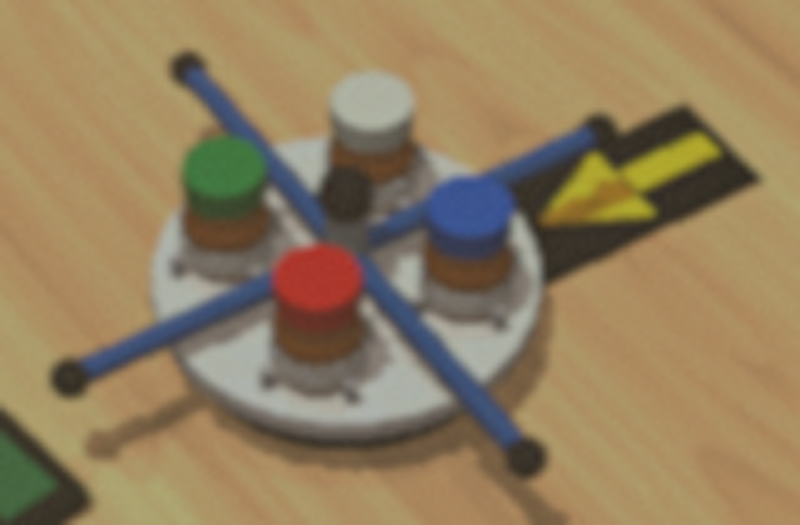

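View pics/cropB.png

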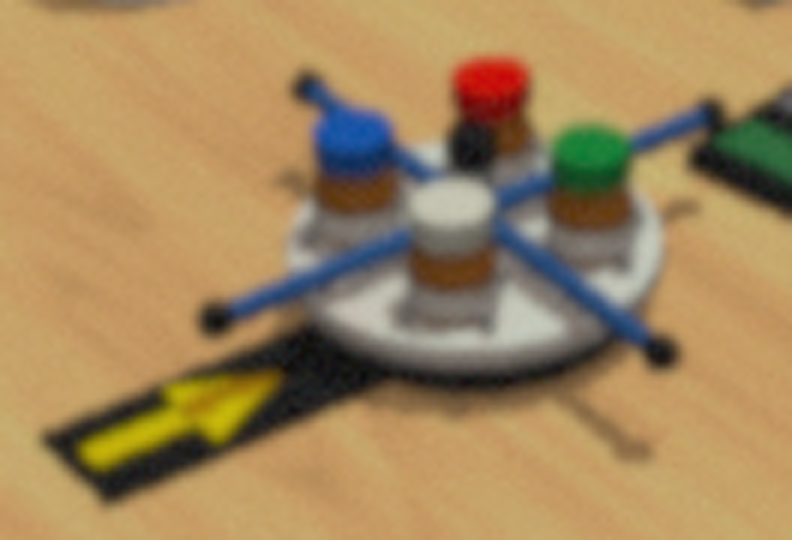

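The crops show all four spokes with their balls. In scene they end at about (302.6,228.6), (385,241), (370,306.4) and (279,290.6). In side they end at (338,273.5), (263.8,268), (279.2,229.5) and (346.7,233.8). The tongue's outer corners are (402.4,236) and (417,251) in scene, and (235.5,288.3) and (246,298.3) in side.

```bash
python3 - <<'E'
from h import *;import pickle
d=pickle.load(open("c0.pkl","rb"));A,B=d["scene"],d["side"]
balls=dict(arrow=((385,241),(263.8,268)),calc=((279,290.6),(346.7,233.8)),wg=((302.6,228.6),(338,273.5)),rb=((370,306.4),(279.2,229.5)))
P={k:tri(A,u,B,v) for k,(u,v) in balls.items()}
for k in P:print(k,*P[k])
C=np.mean([p[0] for p in P.values()],0);print("centre",C)
for k in P:v=P[k][0]-C;print(k,np.hypot(*v[:2]),np.degrees(np.arctan2(v[1],v[0])))
lids=dict(red=((327.9,271.9),(309.4,229.7)),green=((309.6,248.6),(325.9,241)),blue=((358.6,257.5),(286.8,238.7)))
for k,(u,v) in lids.items():
    p,e=tri(A,u,B,v);w=p-C;print("lid",k,p,e,np.hypot(*w[:2]),np.degrees(np.arctan2(w[1],w[0])))
t=[]
for n,c,us in(("scene",A,((402.4,236),(417,251))),("side",B,((235.5,288.3),(246,298.3)))):
    q=[onz(c,u,.007) for u in us];m=np.mean(q,0);w=m-C
    print(n,*q,"width",np.linalg.norm(q[0]-q[1]),"r",np.hypot(*w[:2]),np.degrees(np.arctan2(w[1],w[0])))
for u,v in (((402.4,236),(235.5,288.3)),((417,251),(246,298.3))): print(tri(A,u,B,v))
p,_=ray(A,(0,0))
b=blobs(mask(B["img"],"yellow",BOX["side"]))[0][1];w=onz(B,b,.007)-C;print("arrow side",np.hypot(*w[:2]),np.degrees(np.arctan2(w[1],w[0])))
# bystanders rough
print("calc",onz(A,(243,321),.016),"mug",onz(A,(216,180),.02),"jar",onz(A,(256,172),0),"roll",onz(A,(425,440),0),"scoop",onz(A,(529,318),.03))
E
```

```text
arrow [0.4003 0.0224 0.0507] 0.0014279411534544547
calc [0.6809 0.0105 0.0504] 0.002829360811860263
wg [ 0.5346 -0.1231  0.0505] 0.0017203424851281654
rb [0.5466 0.1564 0.0504] 0.00042389411881319465
centre [0.5406 0.0166 0.0505]
arrow 0.14039515837109162 177.6136357365512
calc 0.14041501856013366 -2.467805239237114
wg 0.1397733199660001 -92.4662608919476
rb 0.1399728813938402 87.54192442920429
lid red [0.5804 0.0528 0.0845] 0.0010675658272943772 0.05384031581119427 42.32904232127128
lid green [ 0.5757 -0.0258  0.0869] 0.0005248413586022982 0.054997173539561475 -50.42148286544683
lid blue [0.5026 0.0557 0.0848] 0.000756531401253369 0.054627570246778695 134.16034318673454
scene [0.3237 0.0002 0.007 ] [0.3284 0.0598 0.007 ] width 0.059769961534197454 r 0.21501801294301548 176.40457636176905
side [0.3233 0.0463 0.007 ] [ 0.3215 -0.0079  0.007 ] width 0.05418537747937693 r 0.2182059408807052 179.31032363256432
(array([0.3228, 0.0177, 0.0225]), np.float64(0.026396305432992047))
(array([ 0.3257,  0.0343, -0.0183]), np.float64(0.03453518913966733))
arrow side 0.16122701529145128 177.50961169122795
calc [0.7726 0.0138 0.016 ] mug [ 0.6063 -0.4472  0.02  ] jar [ 0.4886 -0.4396  0.    ] roll [0.6257 0.4253 0.    ] scoop [0.2833 0.3563 0.03  ]
```

Geometry checks out: balls at z = 50.5 mm and r = 140 mm, axis at (0.5406, 0.0166). The arrow is at about 177.5° and red at about 42.5°, so it needs +135°. I'll push the spoke at -92.5° anticlockwise with the fingers shut, moving high over the desk first.

```bash
python3 -m crank '-.127 -.145 0 0 -1;-.127 -.145 0 0 -1;-.127 -.145 0 0 -1;-.127 -.145 0 0 -1;-.127 -.145 0 0 -1;-.127 -.145 0 0 -1;-.127 -.145 0 0 -1;-.127 -.145 0 0 -1;-.127 -.145 0 0 -1;-.127 -.145 0 0 -1' 10
python3 -m crank '-.127 -.145 0 0 -1;-.127 -.145 0 0 -1;-.127 -.145 0 0 -1;-.127 -.145 0 0 -1;-.127 -.145 0 0 -1;-.127 -.145 0 0 -1;-.127 -.145 0 0 -1;-.127 -.145 0 0 -1;-.127 -.145 0 0 -1;-.127 -.145 0 0 -1'
python3 -m crank '0 0 0 .095 -1;0 0 0 .095 -1;0 0 0 .095 -1;0 0 0 .095 -1;0 0 0 .095 -1;0 0 0 .095 -1;0 0 0 .095 -1;0 0 0 .095 -1;0 0 0 .095 -1;0 0 0 .095 -1'
python3 -m crank '0 0 0 .095 -1;0 0 0 .011 -1;0 0 0 0 -1;0 0 0 0 -1'
cat >> h.py <<'E'
C=np.array([.5406,.0166])
def report(rt=.111,at=None,zt=None):
    from bench import read_state
    s=read_state();p=s["ee_pos"];M=R.from_quat(s["eef_rot"]).as_matrix();w=p[:2]-C
    print("t",s["time"],"p",p,"r",np.hypot(*w),"ang",np.degrees(np.arctan2(w[1],w[0])),"yaxis",np.degrees(np.arctan2(M[1,1],M[0,1])),"z",M[:,2],"F",s["ft_force"],"w",s["width"],"q7",s["joint_positions"][6])
    if at is not None:
        a=np.radians(at);t=np.r_[C+rt*np.array([np.cos(a),np.sin(a)]),zt];print("need rows",M.T@(t-p)/.2)
E
python3 -c "
from h import *;report(at=-110,zt=.042)"
```

```text
time: 1.1
ee_pos: [0.3326, 0.2559, 0.2224]
eef_rot: [0.131, 0.991, 0.0, -0.0]
ft_force: [0.4, -0.3, -0.7]
width: 0.0151
grip_force: 0.0
time: 2.1
ee_pos: [0.5026, -0.0899, 0.2225]
eef_rot: [0.131, 0.991, 0.0, 0.0]
ft_force: [1.0, 0.3, 0.9]
width: 0.0007
grip_force: 0.0
time: 3.1
ee_pos: [0.502, -0.0884, 0.2223]
eef_rot: [0.771, 0.637, -0.0, -0.0]
ft_force: [0.1, -0.6, -0.1]
width: 0.0005
grip_force: 0.0
time: 3.5
ee_pos: [0.5022, -0.0885, 0.2224]
eef_rot: [0.819, 0.574, -0.0, -0.0]
ft_force: [-0.5, -0.4, 0.1]
width: 0.0005
grip_force: 0.0
t 3.5 p [ 0.5022 -0.0885  0.2224] r 0.11188155825880251 ang -110.08728065339928 yaxis -19.897931679204987 z [-0.0002  0.0001 -1.    ] F [-0.4954 -0.422   0.1381] w 0.00047005738841785443 q7 -0.20175058515980776
need rows [0.0044 0.001  0.9022]
```

```bash
python3 -m crank '0 0 .15 0 -1;0 0 .15 0 -1;0 0 .15 0 -1;0 0 .15 0 -1;0 0 .1 0 -1;0 0 .1 0 -1;0 0 .1 0 -1;0 0 0 0 -1'
python3 - <<'E'
from h import *;from bench import cams
report(at=-110,zt=.042)
a=cams.camera("side")["img"][150:330,190:390];b=cams.camera("scene")["img"][150:330,240:440]
cv2.imwrite("pics/p1.png",cv2.resize(np.hstack([a,b]),None,fx=2,fy=2))
E
```

```text
time: 4.3
ee_pos: [0.5005, -0.0884, 0.0404]
eef_rot: [0.819, 0.574, -0.002, -0.001]
ft_force: [-0.3, -0.7, -0.3]
width: 0.001
grip_force: 0.0
t 4.3 p [ 0.5005 -0.0884  0.0404] r 0.11239863745745421 ang -110.89228755374069 yaxis -19.972592361136407 z [-0.0041 -0.0006 -1.    ] F [-0.3149 -0.7437 -0.3194] w 0.0009513207861059003 q7 -0.016488703671192192
need rows [ 0.0069  0.0087 -0.0079]
```

View pics/p1.png

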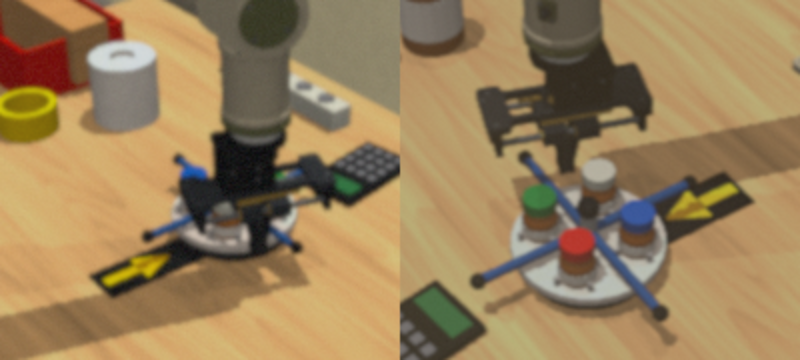

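Side and scene show the shut fingers beside the spoke end, near (565,155) in the right half, outside the plate and behind the spoke. Next, the arc at 5° per row.

```bash
python3 -m crank '.005 .049 -.004 -.056 -1;.002 .049 0 -.056 -1;.002 .049 0 -.056 -1;.002 .049 0 -.056 -1;.002 .049 0 -.056 -1;.002 .049 0 -.056 -1;.002 .049 0 -.056 -1;.002 .049 0 -.056 -1'
python3 -c "
from h import *;report(at=-70,zt=.041)"
```

```text
time: 5.2
ee_pos: [0.5801, -0.0882, 0.0448]
eef_rot: [0.57, 0.822, 0.0, 0.0]
ft_force: [-0.9, 0.9, 0.6]
width: 0.0006
grip_force: 0.6
t 5.2 p [ 0.5801 -0.0882  0.0448] r 0.11197919457905935 ang -69.3407303717198 yaxis 20.4762687878955 z [ 0.0011  0.     -1.    ] F [-0.9033  0.9499  0.5939] w 0.0005964002965339759 q7 0.658371203760909
need rows [ 0.0049 -0.0064  0.0189]
```

```bash
python3 -m crank '.005 .049 .018 -.056 -1;.002 .049 0 -.056 -1;.002 .049 0 -.056 -1;.002 .049 0 -.056 -1;.002 .049 0 -.056 -1;.002 .049 0 -.056 -1;.002 .049 0 -.056 -1;.002 .049 0 -.056 -1'
python3 - <<'E'
from h import *;from bench import cams
report(at=-30,zt=.041)
c={n:cams.camera(n) for n in("scene","side")};u=[]
for n in c:
    b=blobs(mask(c[n]["img"],"red",BOX[n]));print(n,[(a,q.round(1)) for a,q in b[:3]]);w=onz(c[n],b[0][1],.085)[:2]-C;print(np.hypot(*w),np.degrees(np.arctan2(w[1],w[0])))
E
```

```text
time: 6.0
ee_pos: [0.6386, -0.0383, 0.0413]
eef_rot: [0.252, 0.968, -0.0, 0.001]
ft_force: [-0.5, -1.3, -1.2]
width: 0.0008
grip_force: 0.6
t 6.0 p [ 0.6386 -0.0383  0.0413] r 0.11232311245391352 ang -29.236401465173603 yaxis 60.78106675895783 z [ 0.0014 -0.0009 -1.    ] F [-0.4659 -1.3203 -1.2452] w 0.0007867051915562949 q7 1.21802203006316
need rows [ 0.0067 -0.0074  0.0013]
scene [(232, array([355.3, 263.7]))]
0.054497650286064146 113.03062311919135
side [(125, array([288.5, 235.4]))]
0.05521207296092131 116.02332822232185
```

```bash
python3 -m crank '.005 .049 0 -.056 -1;.002 .049 0 -.056 -1;.002 .049 0 -.056 -1;.002 .049 0 -.056 -1;.002 .049 0 -.056 -1;.002 .049 0 -.056 -1;.002 .049 0 -.056 -1;.002 .049 0 -.056 -1;.002 .049 0 -.056 -1;.002 .049 0 -.056 -1'
python3 -m crank '0 0 0 0 -1;0 0 0 0 -1'
cat > m.py <<'E'
from h import *;from bench import cams
report(at=20,zt=.041)
c={n:cams.camera(n) for n in("scene","side")}
for n in c:
    b=blobs(mask(c[n]["img"],"red",BOX[n]));print(n,[(a,q.round(1)) for a,q in b[:3]]);w=onz(c[n],b[0][1],.085)[:2]-C;print(np.hypot(*w),np.degrees(np.arctan2(w[1],w[0])))
cv2.imwrite("pics/m.png",np.hstack([cv2.resize(c["scene"]["img"][215:320,265:425],None,fx=2.6,fy=2.6),cv2.resize(c["side"]["img"][205:310,220:365],None,fx=2.6,fy=2.6)]))
E
python3 m.py
```

```text
time: 7.1
ee_pos: [0.6453, 0.0563, 0.041]
eef_rot: [-0.182, 0.983, -0.001, 0.001]
ft_force: [-0.2, -1.3, 0.2]
width: 0.0006
grip_force: 0.6
time: 7.3
ee_pos: [0.645, 0.0565, 0.0405]
eef_rot: [-0.18, 0.984, -0.0, 0.0]
ft_force: [-0.4, 0.9, -0.0]
width: 0.0004
grip_force: 0.0
t 7.3 p [0.645  0.0565 0.0405] r 0.11172031072372161 ang 20.921485392839912 yaxis 110.71526287823227 z [ 0.0009 -0.0002 -1.    ] F [-0.445   0.9398 -0.0273] w 0.00035673285284739737 q7 1.8572476509387101
need rows [ 0.0036 -0.0089 -0.0027]
scene [(217, array([356.9, 247.5]))]
0.05497811653859913 166.64523304993574
side [(134, array([287.6, 244.8]))]
0.05590826786993191 167.1388597364611
```

```bash
python3 -m crank '.003 .035 0 -.04 -1;.002 .035 0 -.04 -1;.002 .032 0 -.036 -1;0 0 0 0 -1;0 0 0 0 -1' ; python3 m.py
```

```text
time: 7.9
ee_pos: [0.6351, 0.0745, 0.0398]
eef_rot: [-0.269, 0.963, -0.0, -0.0]
ft_force: [-0.3, -0.1, -0.5]
width: 0.0004
grip_force: 0.0
t 7.9 p [0.6351 0.0745 0.0398] r 0.11081414302518386 ang 31.477206415129555 yaxis 121.19976373735025 z [ 0.     -0.0001 -1.    ] F [-0.3495 -0.1    -0.4508] w 0.000446916452816561 q7 1.9921726832396063
need rows [ 0.0096 -0.1105 -0.006 ]
scene [(219, array([354.9, 244.7]))]
0.05518737800835376 176.7889440996529
side [(156, array([289.1, 245.9]))]
0.054867229259975975 174.5828330849334
```

View pics/m.png

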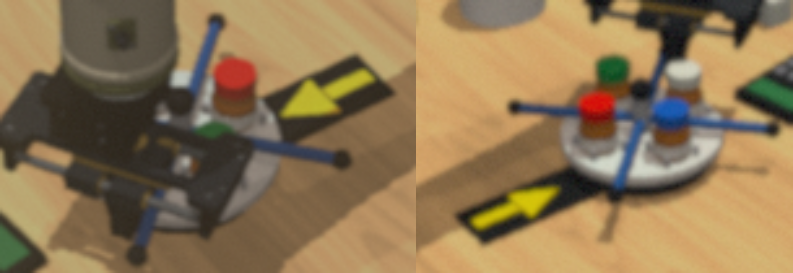

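The red lid is at about 176° against the arrow's 177.5°, close enough to back the finger off and rise. I'll then check with an open view.

```bash
python3 -m crank '0 -.05 0 0 -1;0 -.05 0 0 -1;0 0 -.1 0 -1;0 0 -.2 0 -1;0 0 -.2 0 -1;0 0 -.2 0 -1;0 0 -.2 0 -1;0 -.2 0 0 -1;0 -.2 0 0 -1;0 -.2 0 0 -1' ; python3 -m crank '0 -.2 0 0 -1;0 -.2 0 0 -1;0 0 0 0 -1;0 0 0 0 -1'; sed -i 's#pics/m.png#pics/m2.png#' m.py; python3 m.py
```

```text
time: 9.0
ee_pos: [0.7088, -0.0469, 0.2203]
eef_rot: [-0.27, 0.963, -0.0, 0.0]
ft_force: [0.7, 0.3, -0.6]
width: 0.0004
grip_force: 0.0
time: 9.4
ee_pos: [0.7495, -0.1152, 0.2188]
eef_rot: [-0.269, 0.963, -0.0, -0.001]
ft_force: [-0.4, 0.9, 0.4]
width: 0.0004
grip_force: 0.0
t 9.4 p [ 0.7495 -0.1152  0.2188] r 0.24697503872908017 ang -32.24189309529622 yaxis 121.21154143125207 z [-0.0011 -0.0006 -1.    ] F [-0.3619  0.9365  0.439 ] w 0.0004476142626240387 q7 2.283370281954286
need rows [0.0064 0.9967 0.8891]
scene [(227, array([354.9, 244.5]))]
0.05543598749701404 177.1606758166375
side [(143, array([289.3, 245.9]))]
0.054498556229579165 175.14673372581376
```

View pics/m2.png

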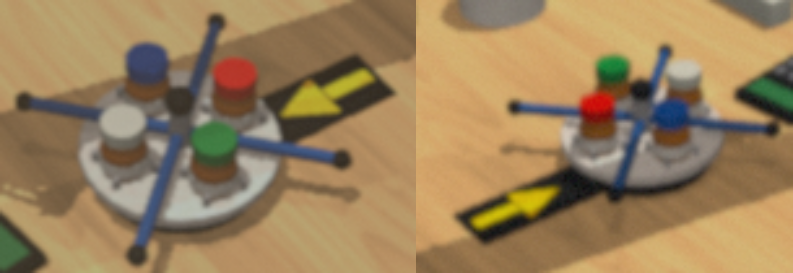

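All four jars stand in place, and the red one is at the arrow, within about 2 mm by measurement. The hand is clear, so I'm handing in.

```bash
python3 -c "
from bench import workorder
print(workorder.close_job())"
```

```text
the job is handed in; nothing more can be done
None
```

I turned the carousel about 135° anticlockwise by one spoke and handed the job in at about 9.5 s; the red-lidded jar measures within about 2 mm of the arrow spot, all four jars are standing, and the hand is clear (no verdict was returned).

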